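Seat the grinder arbor in the sprung V-rest and hold it down for the run-out check

ROBOT

A 7-joint arm with a two-finger parallel gripper is mounted at the origin on the work surface. World frame = base frame: x ahead of the robot, y to its left, z up, the work surface at z = 0. Lengths are in mm, angles in rad, forces in N, time in s.
With the tool pointing down it reaches from about 400 to 875 mm from the base axis. Payload 4.4 kg.
Tool frame: the origin (TCP) lies at the very end of the fingers, on their centre line; the grasp point (between the pads) lies 19 mm behind it; z points along the fingers, y is the direction in which the jaws open and shut (so a half turn about z gives the same grasp; the last joint's range is limited). The gripper opens to 85 mm and grips with 20 to 120 N. Pads are 22 mm wide; open, the fingers measure 114 mm over their backs; the gripper's body (76 mm by 85 mm) begins 54 mm behind the grasp point. The pads swing forward as they close: fully open they stand 13 mm farther back than shut.
Start: joints at [-1.38, 0.628, 0.038, 1.517, -0.027, 0.996, -0.02], TCP at [165.066, 628.706, 231.313] pointing down, gripper open.
Joint ranges: [-3.06, 3.06], [-0.37, 2.12], [-1.25, 1.32], [0.18, 2.47], [-1.1, 4.24], [0.23, 1.98], [-2.94, 2.94]. Speed limits (rad/s): [2.57, 2.57, 3.14, 3.14, 3.14, 3.14, 3.14].

INTERFACE

Orientations are given as [roll, pitch, yaw] about the fixed x, y, z axes, in that order (R = Rz(yaw) Ry(pitch) Rx(roll)).
In Python, from cell import ctrl gives the robot as it stands.
- The arm moves only by the shell command python3 -m crank 'ROWS' [OPENING]. ROWS is JSON, a list that holds one entry, the list of rows, each a list of 6 numbers: the shift along the tool's x, y, z in units of 30 mm (1.0 is 30 mm), then the turn, a rotation vector about the tool's x, y, z in units of 6 degrees (1.0 is 6 degrees). In form: [[[tx, ty, tz, rx, ry, rz], ...]]. A call has 1 to 12 rows; each row shifts and turns the pose as measured when the row begins, along the tool's axes as they then stand; what a row does not reach is not made up. A row lasts 1/12 s, in which the tool goes at most 41.7 mm and 7.16 degrees, less where a joint would pass 70% of its speed; a pose out of reach is approached as far as the arm can. A call is refused whole if a number of a shift passes 1 or a number of a turn 1, either way. A call with a gripper value outside its range is refused whole. OPENING is the gripper command: -1 is fully open, 1 is shut, values between are in proportion, set as the call begins (- or left out, the last holds). The fingers move at their own pace and stop on an object; the grip force is fixed at half the most. Time passes only in rows, so rows that do not move let the fingers close. It gives the time, the measured TCP pose, the force and the opening at its end, in the units of the state.
- ctrl.read_state(): the state, without advancing time (a new reading comes with each control period).
- ctrl.get_image(name): name is "side" or "top" or "wrist"; returns a dict with "color" (480x640x3 uint8, red, green, blue), "depth" (480x640 float32, mm along the optical axis (not along the pixel's ray), 0 where there is no reading), "camera_matrix" (3x3 intrinsics, pixels), "R" (3x3) and "t" (3): a world point X has camera coordinates R X + t. Camera axes: x right, y down, z forward; pixel columns grow to the right and rows downward; lengths in mm; the calibration is good to about 2 mm. A picture is of the moment at which its call begins.
- ctrl.finish_job(): hands the job in, once; it reports no verdict.
Trained networks look in a picture, given as the dict that the camera call returned (one of the last four; its "shot" number tells which), for a name from the list of things; names that differ only in an ending like _2 or _b are one class to them, and where a whole thing is asked for, a point or a joint stands for the part that bears it (a point fixed in the world has none). Each returns a list of dicts, best first, with "conf" (0 to 1); they miss things now and then, are a little off and sometimes report something else, mostly with a low value. They report only what shows in the picture. A call takes as long as a camera call. They do not tell look-alikes from the thing itself.
- ctrl.search_frame(query, picture): "extent" ([centre column, centre row, width, height] in pixels, round what is visible of it).
The state is a dict: "clock": time; "qpos": joint angles; "qd": joint speeds; "tau": joint torques, N m; "eef_pos": TCP position; "tool_rot": TCP orientation; "force": force on the tool from outside, world axes, zero at the start; "torque": the same for the moment, N m; "width": finger opening in mm.
Only numpy, scipy, OpenCV 4.12 (cv2) and the standard library are available. Lean on these libraries where they do the work, as an engineer would, in place of code of your own. Each camera call takes 0.05 s, during which the arm holds its last target. There are 200 camera calls.

TASK

Pull the silver grinder arbor straight out of its blue dock, against the sprung catch, and lay its thick barrel in the yellow V-rest, middle over middle, so that both sloping sides of the V carry it. Press it down until the sprung V has sunk well past half of its travel, and finish while still holding it pressed there with the gripper: do not let go. Do not knock or shift the jar, the abrasive sleeve, the brush or the wooden shoe last.

Things in the scene. Friction and masses are not known exactly. Their poses are not given: they have to be found in the camera images.
- arbor: Loose arbor, 0.28 kg: silver barrel 32 mm in diameter, 110 mm long, thin black bands near both ends, brass spigot (diameter 14 mm, length 35 mm, with a catch groove) at one end. Origin on the axis in the middle of the barrel, x along the axis to the spigot: barrel x = -55 to 55 mm, spigot 55 to 90 mm. Starts lying level in the dock, axis 45 mm above the bench.
- arbor_tip (a point): The end of the brass spigot, on the axis, 90 mm from the arbor's origin.
- dock: Dock fixed to the bench: dark base plate 180 x 70 x 8 mm, black rail (10 mm wide, 100 mm long, top at 29 mm) under the barrel, blue socket block at x = 58 to 100 mm (48 mm wide, 65 mm high; red catch knob on it up to 81 mm). Origin on the bench under the middle of the parked barrel; z up; x points from the barrel into the socket: the arbor comes out along -x.
- dock_mouth (a point): Middle of the socket's mouth, on the axis, 58 mm along the dock's x from its origin, 45 mm above the bench. The spigot sits 32 mm deep, so about 40 mm of straight pull frees it. A sprung catch under the red knob sits in the spigot's groove: pulling past it takes about 10 to 20 N over the first 8 mm, then some drag until it is free.
- rest: The base of the V-rest, fixed to the bench: grey, 150 x 100 mm and 16 mm high, with a 120 x 64 mm step up to 28 mm; a dial gauge stands at its x = 58 mm, y = 66 mm corner, 44 mm across and 55 mm high. Origin on the bench under its middle; x runs along the V, z up.
- vee_seat (a point): Where the middle of the barrel's axis lies when seated and centred in the yellow V: 85 mm above the bench with the V up; sinks with it. x along the groove (the arbor may lie either way round), y across, z up. Two cradles 22 mm thick, centred 36 mm either side along x; between them a 50 mm clear gap for the fingers, with a plate 34 mm below this point.
- press (a joint): How far the sprung V has sunk, in m: 0 = up, 0.012 = fully down on its stop. With the arbor lying in it, it stays up until it is pushed with about 4 N, and takes about 1 N more per mm (about 10 N at half travel).
- cheek_left: The steel V side on the +y side (both cradles), sloping 45 degrees, with one contact line of the barrel. Upper edge 20 mm to the side of the seat point and 3 mm below it. The V floats up to 5 mm sideways along y on light springs and so centres itself under the barrel. Origin: under the middle of the V, on the bench with the V up.
- cheek_right: The same on the -y side, with the other contact line of the barrel. Same origin.
- jar: Bystander: a closed jar with a black lid, 52 mm in diameter, 62 mm high; origin under its middle.
- sleeve: Bystander: a reddish-brown abrasive sleeve standing on end, 60 mm in diameter, 50 mm high; origin under its middle.
- brush: Bystander: a flat hand brush, 190 mm long, 42 mm wide, 20 mm high, lying between the dock and the rest; origin under its middle, x along it.
- last: Bystander: a wooden shoe last, 240 mm long, 76 mm wide, 100 mm high at its heel (-x end); origin under its middle, x towards the toe.
There are look-alikes about, which are no part of the job. There is more than one size of the arbor; the job needs the larger. Of the things that look like the dock, take the one that is farthest from the robot's base at the start.

How it is judged (in metres and radians):
On the way:
1. the arbor is drawn clear of the dock's socket (x of arbor_tip in the frame of dock_mouth below -0.003 m), for 0.1 s.
At the end, for the whole second after the job is handed in: The barrel lies in the V within 10 mm of the middle along it, 3 mm across and in height, aligned within 0.06 rad, bears with more than 3 N on each V side, the V is sunk more than 6 of its 12 mm, and the gripper's fingers are still holding it there (over 4 N), at rest (x of arbor in the frame of vee_seat between -0.01 and 0.01 m and y of arbor in the frame of vee_seat between -0.003 and 0.003 m and z of arbor in the frame of vee_seat between -0.003 and 0.003 m and angle between the x axis of arbor and the x axis of vee_seat, either way round below 0.06 rad and contact force between arbor and cheek_left above 3 N and contact force between arbor and cheek_right above 3 N and value of joint press above 0.006 m and contact force between the fingers and arbor above 4 N and linear speed of arbor below 0.02 m/s); the arm keeps its last pose, push and grip.
It fails at once if a bystander is shifted by more than 25 mm (distance of any of jar, sleeve, brush, last from where it was at the start of the episode above 0.025 m).
It also fails if it takes over 42 s, if anything falls off the work surface, if the arm or the gripper's body presses on something with over 40 N, if the wrist force passes 120 N, or if a joint passes its speed limit or range.

## Working session

There is one attempt and no reset: what is moved stays moved. The work goes in short steps, Python scripts to look and compute and a shell command to move; the robot and the scene stay as the last step left them, time stands still between calls to the robot, and variables do not carry over. Pictures are saved under pics/ and viewed, about 8 in all and at most 12, crops included, and the job is handed in when it is done.

```bash
mkdir -p pics; ls
cat > h.py <<'E'
import numpy as np, cv2
from cell import ctrl
from scipy.spatial.transform import Rotation as Ro
def world(p):
    K=p["camera_matrix"];d=p["depth"];v,u=np.indices(d.shape)
    c=np.stack([(u-K[0,2])/K[0,0]*d,(v-K[1,2])/K[1,1]*d,d],-1)
    return (c-p["t"])@p["R"]
def shot(n,f=None):
    p=ctrl.get_image(n)
    if f: cv2.imwrite("pics/"+f,p["color"][...,::-1])
    return p
E
python3 - <<'E'
from h import *
s=ctrl.read_state(); print({k:np.round(v,3) for k,v in s.items()})
p=shot("top","top1.png"); W=world(p)
for q in ["arbor","dock","rest","jar","sleeve","brush","last","cheek_left"]:
    for r in ctrl.search_frame(q,p)[:3]:
        e=r["extent"]; print(q,round(r["conf"],2),np.round(e), np.round(W[int(e[1]),int(e[0])]))
shot("side","side1.png")
E
```

```text
pics
{'clock': np.float64(0.0), 'qpos': array([-1.38 ,  0.629,  0.038,  1.518, -0.027,  0.996, -0.02 ]), 'qd': array([ 0.   ,  0.   ,  0.001, -0.001, -0.001,  0.001,  0.002]), 'tau': array([-1.0000e-03, -5.6339e+01,  1.2260e+00, -1.9343e+01,  1.1000e-02,
        1.1000e-02,  0.0000e+00]), 'eef_pos': array([164.875, 628.097, 230.398]), 'tool_rot': array([-3.14 ,  0.   ,  2.885]), 'force': array([-0.121,  0.092,  0.265]), 'torque': array([-0.022,  0.014,  0.019]), 'width': np.float64(85.594)}
arbor 0.96 [380. 237.  21.  50.] [ 525. -166.   62.]
arbor 0.96 [451. 230.  32.  44.] [ 544. -319.   22.]
dock 0.57 [379. 238.  34.  88.] [ 525. -166.   62.]
dock 0.55 [383. 352.  48.  91.] [ 289. -176.   23.]
rest 0.65 [201. 267.  79.  77.] [463. 203.  50.]
jar 0.62 [309. 200.  24.  28.] [603. -22.  63.]
brush 0.61 [296. 270.  95.  24.] [459.   8.  18.]
last 0.67 [271. 115.  40. 119.] [784.  59.  60.]
cheek_left 0.51 [201. 268.  19.  43.] [463. 200.  53.]
cheek_left 0.3 [213. 265.  20.  44.] [470. 178.  50.]
```

View pics/top1.png

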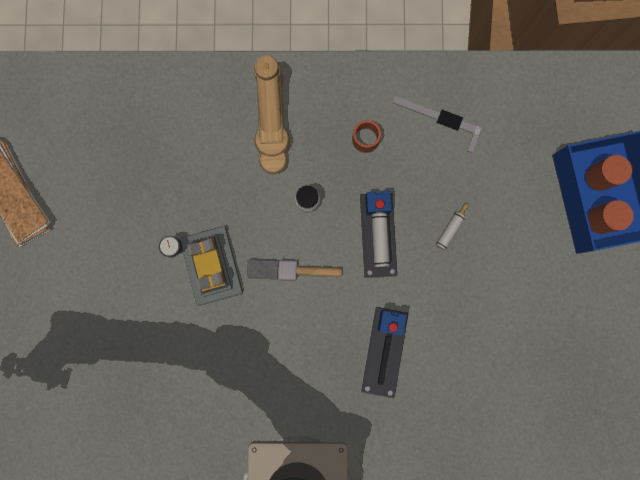

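View pics/side1.png

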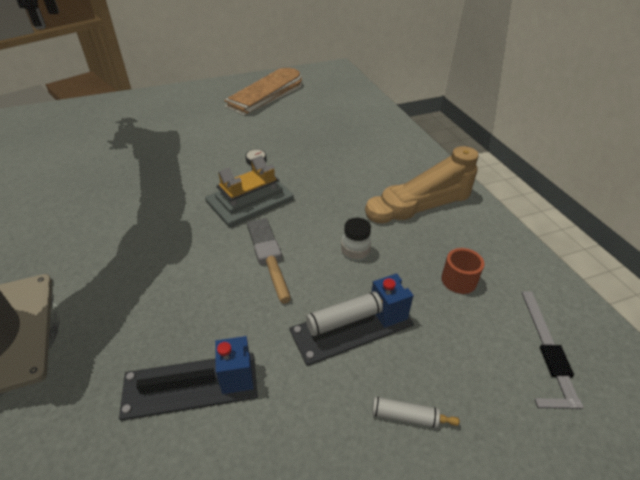

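The top picture shows the arbor in the far dock at px (380,237) with its socket up the picture. The rest is at (210,267) with the gauge at (170,246), and the brush lies between them at (296,270). The near dock and the small arbor at (451,230) are the decoys. Next I'll fit the axes from depth.

Run:
```python
from h import *
p=shot("top"); W=world(p); C=p["color"].astype(int)
def rect(m,n):
    P=W[m][:,:2].astype(np.float32); c,s,a=cv2.minAreaRect(P); 
    vs=cv2.boxPoints((c,s,a)); e=[vs[1]-vs[0],vs[2]-vs[1]]; l=max(e,key=np.linalg.norm)
    print(n,m.sum(),np.round(c,1),np.round(s,1),"long ax deg",round(np.degrees(np.arctan2(l[1],l[0]))%180,1))
z=W[...,2]; v,u=np.indices(z.shape)
def box(u0,u1,v0,v1): return (u>=u0)&(u<=u1)&(v>=v0)&(v<=v1)
d=box(358,402,185,280)
rect(d&(z>4)&(z<14),"dock plate"); 
a=d&(v>214)&(z>40)&(z<70); rect(a,"barrel")
P=W[a]; print("z top pct",np.percentile(P[:,2],[5,50,95]))
b=d&(v<216)&(C[...,2]>C[...,0]+40)&(z>50);rect(b,"socket"); print(np.percentile(z[b],[5,50,95]))
r=box(180,245,222,306)
rect(r&(z>8)&(z<70),"rest all"); 
rect(r&(z>22)&(z<95)&(u>183),"rest step+")
ye=r&(C[...,0]>150)&(C[...,2]<60); rect(ye,"yellow"); print(np.percentile(z[ye],[5,50,95]))
hi=r&(z>60)&(z<100); rect(hi,"cradle hi"); print(np.percentile(z[hi],[5,50,95]))
im=cv2.resize(p["color"][215:310,155:250,::-1],None,fx=6,fy=6,interpolation=cv2.INTER_CUBIC); cv2.imwrite("pics/rest.png",im)
bx=box(240,350,250,290)&(z>8); print("brush y", W[bx][:,1].min(),W[bx][:,1].max(), W[bx][:,0].min(),W[bx][:,0].max(), z[bx].max())
g=box(155,182,232,262)&(z>30); rect(g,"gauge")
```

```text
dock plate 1338 [ 540.4 -172.6] [ 94.8 204.6] long ax deg 179.5
barrel 796 [ 519.6 -169.3] [108.8  31.6] long ax deg 3.2
z top pct [48.26575282 57.4391562  63.17562295]
socket 375 [ 510.8 -132.3] [ 57.1 242.9] long ax deg 159.6
[59.39090187 64.36891614 68.99961278]
rest all 2944 [466.6 195.1] [150.2 114.8] long ax deg 15.8
rest step+ 1800 [468.6 186.8] [144.7  92.7] long ax deg 16.5
yellow 559 [467.  187.9] [93.8 49. ] long ax deg 16.3
[46.73607802 50.82149672 61.63735659]
cradle hi 592 [468.4 188.9] [94.4 51.9] long ax deg 15.5
[61.97960686 74.5161671  83.38554271]
brush y -88.94734250150353 125.57112953680122 406.8444673954621 501.9151550856299 1329.573441412585
gauge 385 [469.7 110.4] [366.9  43.5] long ax deg 76.9
```

View pics/rest.png

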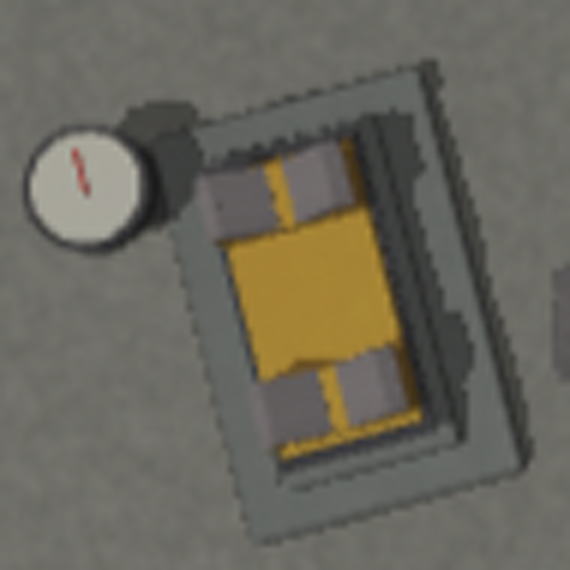

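```bash
cat >> h.py <<'E'
def plan(x,y,z,yaw=None):
    s=ctrl.read_state(); R=Ro.from_euler("xyz",s["tool_rot"]).as_matrix()
    d=np.array([x,y,z])-s["eef_pos"]
    print("pos",np.round(s["eef_pos"],1),"rot",np.round(s["tool_rot"],3),"shift now",np.round(R.T@d/30,2))
    if yaw is not None:
        G=Ro.from_euler("xyz",[np.pi,0,np.radians(yaw)]).as_matrix()
        print("turn units",np.round(Ro.from_matrix(R.T@G).as_rotvec(degrees=True)/6,2),"shift after turn",np.round(G.T@d/30,2))
E
python3 -c "
from h import *
plan(468,188,230,190)"
```

```text
pos [165.1 628.7 231.3] rot [ 3.142 -0.     2.885] shift now [-13.5  -11.64   0.04]
turn units [ 0.   -0.   -4.12] shift after turn [ -7.39 -16.22   0.04]
```

```bash
python3 -m crank '[[[0,0,0,0,0,-1],[0,0,0,0,0,-1],[0,0,0,0,0,-1],[0,0,0,0,0,-1],[-0.4,-0.9,0,0,0,0],[-0.4,-0.9,0,0,0,0],[-0.4,-0.9,0,0,0,0],[-0.4,-0.9,0,0,0,0],[-0.4,-0.9,0,0,0,0],[-0.4,-0.9,0,0,0,0],[-0.4,-0.9,0,0,0,0],[-0.4,-0.9,0,0,0,0]]]' -1 && python3 -c "
from h import *
plan(468,188,230,190)"
```

```text
clock: 1.55
eef_pos: [297.3, 434.1, 230.1]
tool_rot: [3.133, -0.001, -2.943]
force: [0.3, -0.5, 0.1]
width: 85.9
pos [297.3 434.1 230.1] rot [ 3.133e+00 -1.000e-03 -2.943e+00] shift now [-3.96 -9.16 -0.08]
turn units [ 0.08 -0.01  0.23] shift after turn [-4.18 -9.07  0.  ]
```

```bash
python3 -m crank '[[[-0.38,-0.85,0,0,0,0],[-0.38,-0.85,0,0,0,0],[-0.38,-0.85,0,0,0,0],[-0.38,-0.85,0,0,0,0],[-0.38,-0.85,0,0,0,0],[-0.38,-0.85,0,0,0,0],[-0.38,-0.85,0,0,0,0],[-0.38,-0.85,0,0,0,0],[-0.38,-0.85,0,0,0,0],[-0.38,-0.85,0,0,0,0],[-0.38,-0.85,0,0,0,0],[0,0,0,0,0,0]]]'
python3 - <<'E'
from h import *
plan(468,188,230,190)
p=shot("wrist","w1.png"); W=world(p); C=p["color"].astype(int); z=W[...,2]
print("cam at",np.round(-p["R"].T@p["t"]))
for lo,hi in [(10,20),(22,34),(45,56),(62,90)]:
    m=(z>lo)&(z<hi)&(np.hypot(W[...,0]-468,W[...,1]-188)<110)
    if m.sum()<50: continue
    c,s,a=cv2.minAreaRect(W[m][:,:2].astype(np.float32)); print(lo,hi,m.sum(),np.round(c,1),np.round(s,1),round(a,1))
E
```

```text
clock: 2.55
eef_pos: [488.2, 163.7, 230.7]
tool_rot: [3.134, 0.008, -2.953]
force: [-0.2, 0.4, 1.2]
width: 85.3
pos [488.2 163.7 230.7] rot [ 3.134  0.008 -2.953] shift now [0.51 0.92 0.03]
turn units [0.07 0.07 0.14] shift after turn [0.52 0.91 0.02]
cam at [420. 150. 373.]
10 20 8153 [474.3 166.1] [150.4 170.9] 15.8
22 34 967 [464.2 199. ] [119.   88.2] 16.0
45 56 6052 [472.  219.7] [135.2 115.7] 15.8
62 90 3527 [468.2 187.6] [94.4 51. ] 15.8
```

View pics/w1.png

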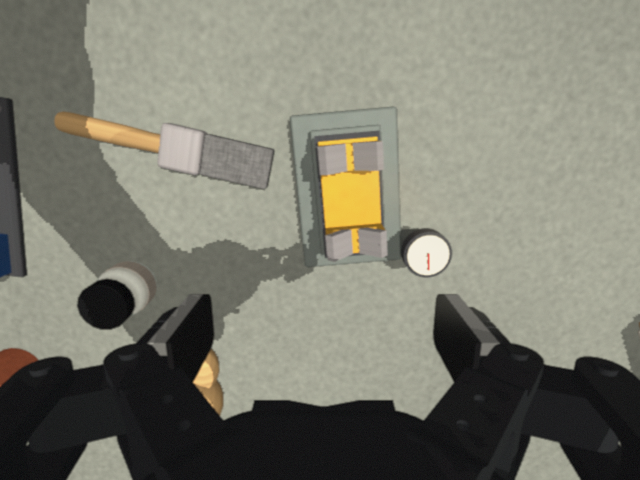

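The wrist view shows the rest at px (350,190), and its V centre agrees with the top view: (468,188), yaw 15.8°. The jar is at (110,300) and the brush at (160,145). Next is the arbor.

```bash
python3 -c "
from h import *
plan(505,-150,200,183.2)"
```

```text
pos [486.5 166.2 230.7] rot [ 3.132  0.007 -2.951] shift now [  1.4  -10.48   0.92]
turn units [0.09 0.06 1.29] shift after turn [ -0.03 -10.56   1.02]
```

```bash
python3 -m crank '[[[0,0,0,0.1,0.1,0.7],[0,0,0,0,0,0.6],[0,-1,0,0,0,0],[0,-1,0,0,0,0],[0,-1,0,0,0,0],[0,-1,0.1,0,0,0],[0,-1,0.2,0,0,0],[0,-1,0.2,0,0,0],[0,-1,0.2,0,0,0],[0,-1,0.2,0,0,0],[0,-1,0.1,0,0,0],[0,-1,0,0,0,0]]]' -1 && python3 -m crank '[[[0,-0.3,0,0,0,0],[0,0,0,0,0,0]]]'
python3 - <<'E'
from h import *
plan(519.6,-169.3,120,183.2)
p=shot("wrist","w2.png"); W=world(p); C=p["color"].astype(int); z=W[...,2]
m=(z>38)&(z<64)&(abs(W[...,1]+169)<30)&(W[...,0]<578)&(W[...,0]>440)
def R(m,n):
    c,s,a=cv2.minAreaRect(W[m][:,:2].astype(np.float32)); print(n,m.sum(),np.round(c,1),np.round(s,1),round(a,1),np.percentile(z[m],[2,98]))
R(m,"barrel")
x=W[m]
xs=np.arange(475,570,10); print([ (int(q),round((np.percentile(k,1)+np.percentile(k,99))/2,1)) for q in xs for k in [x[abs(x[:,0]-q)<5][:,1]] if len(k)>20])
E
```

```text
clock: 3.6
eef_pos: [504.1, -119.3, 199.3]
tool_rot: [3.128, 0.0, -3.059]
force: [-0.8, -0.2, 0.5]
width: 85.5
clock: 3.77
eef_pos: [504.7, -134.0, 199.0]
tool_rot: [3.131, 0.0, -3.066]
force: [-0.3, 0.8, 0.1]
width: 85.1
pos [ 504.7 -134.   199. ] rot [ 3.131  0.    -3.066] shift now [-0.41 -1.24  2.62]
turn units [0.1  0.   0.19] shift after turn [-0.43 -1.2   2.63]
barrel 5516 [ 521.2 -166.7] [113.9  42.9] 1.9 [44.0039641  61.62801563]
[(475, np.float64(-172.4)), (485, np.float64(-171.9)), (495, np.float64(-171.6)), (505, np.float64(-170.7)), (515, np.float64(-170.3)), (525, np.float64(-170.0)), (535, np.float64(-169.4)), (545, np.float64(-168.7)), (555, np.float64(-168.3)), (565, np.float64(-167.9))]
```

View pics/w2.png

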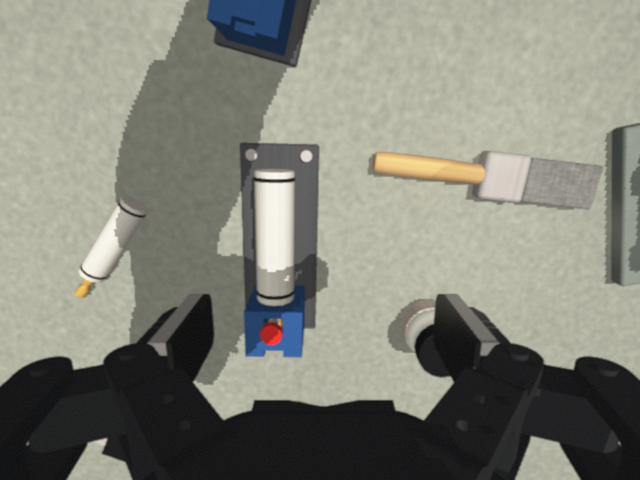

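The arbor sits at px (275,235), well clear of the jar at (435,330) and the brush. Its axis passes through (520,-170) at yaw 2.9°. I'll move above it before descending.

```bash
python3 -m crank '[[[0,0,0,0.1,0,0.2],[-0.3,-0.6,0.5,0,0,0],[-0.2,-0.6,0.8,0,0,0],[0,0,0.9,0,0,0],[0,0,0.5,0,0,0],[0,0,0,0,0,0]]]' -1 && python3 -c "
from h import *
plan(520,-170,24,182.9)"
```

```text
clock: 4.32
eef_pos: [527.2, -153.0, 118.1]
tool_rot: [3.135, 0.008, -3.069]
force: [0.2, 0.7, 0.4]
width: 85.3
pos [ 527.2 -153.   118.1] rot [ 3.135  0.008 -3.069] shift now [ 0.31 -0.57  3.13]
turn units [0.06 0.08 0.21] shift after turn [ 0.27 -0.55  3.14]
```

```bash
python3 -m crank '[[[0.2,-0.5,0,0.1,0.1,0.4],[0.1,-0.2,0,0,0,0],[0,0,0,0,0,0]]]' -1 && python3 -c "
from h import *
plan(520,-170,24,182.9)"
```

```text
clock: 4.57
eef_pos: [519.9, -170.7, 119.2]
tool_rot: [-3.139, -0.003, -3.108]
force: [-1.2, 0.1, 0.4]
width: 85.6
pos [ 519.9 -170.7  119.2] rot [-3.139e+00 -3.000e-03 -3.108e+00] shift now [-0.02  0.03  3.17]
turn units [-0.02 -0.03 -0.16] shift after turn [-0.01  0.02  3.17]
```

```bash
python3 -m crank '[[[0,0,0.8,0,0,-0.2],[0,0,0.8,0,0,0],[0,0,0.8,0,0,0],[0,0,0.5,0,0,0],[0,0,0.2,0,0,0],[0,0,0,0,0,0]]]' -1 && python3 -c "
from h import *
plan(520,-170,24,182.9)"
```

```text
clock: 5.07
eef_pos: [526.9, -173.1, 32.0]
tool_rot: [-3.134, 0.014, -3.088]
force: [0.0, -0.3, 2.0]
width: 85.5
pos [ 526.9 -173.1   32. ] rot [-3.134  0.014 -3.088] shift now [0.23 0.12 0.26]
turn units [-0.08  0.13  0.03] shift after turn [0.22 0.12 0.27]
```

```bash
python3 -m crank '[[[0.25,0.12,0.3,-0.1,0.15,0],[0,0,0,0,0,0],[0,0,0,0,0,0]]]' -1 && python3 -c "
from h import *
plan(520,-170,24,182.9)"
```

```text
clock: 5.32
eef_pos: [520.5, -170.2, 25.1]
tool_rot: [3.139, 0.001, -3.088]
force: [1.2, -0.5, -0.4]
width: 85.3
pos [ 520.5 -170.2   25.1] rot [ 3.139e+00  1.000e-03 -3.088e+00] shift now [0.02 0.01 0.04]
turn units [0.02 0.01 0.03] shift after turn [0.02 0.01 0.04]
```

```bash
python3 -m crank '[[[0,0,0,0,0,0],[0,0,0,0,0,0],[0,0,0,0,0,0],[0,0,0,0,0,0],[0,0,0,0,0,0],[0,0,0,0,0,0],[0,0,0,0,0,0],[0,0,0,0,0,0]]]' 1 && python3 -c "
from h import *
plan(520,-170,24,182.9)"
```

```text
clock: 5.98
eef_pos: [522.0, -170.7, 27.9]
tool_rot: [3.141, 0.005, -3.088]
force: [-1.0, 0.4, 0.6]
width: 30.6
pos [ 522.  -170.7   27.9] rot [ 3.141  0.005 -3.088] shift now [0.07 0.03 0.13]
turn units [0.01 0.05 0.03] shift after turn [0.07 0.03 0.13]
```

```bash
python3 -m crank '[[[0.2,0,0,0,0,0],[0.3,0,0,0,0,0],[0.3,0,0,0,0,0]]]' 1 && python3 -c "
from h import *
plan(470,-172.7,26,182.9)"
```

```text
clock: 6.23
eef_pos: [513.5, -171.4, 29.3]
tool_rot: [-3.137, 0.035, -3.083]
force: [13.3, 0.4, -9.7]
width: 30.4
pos [ 513.5 -171.4   29.3] rot [-3.137  0.035 -3.083] shift now [1.45 0.04 0.06]
turn units [-0.04  0.33  0.08] shift after turn [1.45 0.03 0.11]
```

```bash
python3 -m crank '[[[0.4,0,0.1,0,0.3,0],[0.4,0,0.05,0,0.2,0],[0.4,0,0,0,0.1,0],[0.4,0,0,0,0.1,0]]]' 1 && python3 -c "
from h import *
plan(468,-172.7,26,182.9)"
```

```text
clock: 6.57
eef_pos: [482.1, -174.2, 29.0]
tool_rot: [-3.131, -0.004, -3.078]
force: [0.2, 0.2, 0.3]
width: 30.7
pos [ 482.1 -174.2   29. ] rot [-3.131 -0.004 -3.078] shift now [0.46 0.08 0.1 ]
turn units [-0.1  -0.04  0.12] shift after turn [0.47 0.07 0.1 ]
```

```bash
python3 -m crank '[[[0.5,0,0,0,0,0],[0.5,0,0,0,0,0],[0.3,0,0,0,0,0],[0,0,0,0,0,0]]]' 1
python3 - <<'E'
from h import *
plan(455,-172,150,195.8)
p=shot("wrist","w3.png"); 
s=shot("side"); cv2.imwrite("pics/s3.png",cv2.resize(s["color"][230:400,260:480,::-1],None,fx=2.5,fy=2.5))
E
```

```text
clock: 6.9
eef_pos: [435.1, -176.7, 29.0]
tool_rot: [-3.132, -0.011, -3.08]
force: [0.1, 1.2, 0.8]
width: 30.4
pos [ 435.1 -176.7   29. ] rot [-3.132 -0.011 -3.08 ] shift now [-0.63  0.08 -4.04]
turn units [-0.08 -0.11 -2.04] shift after turn [-0.68 -0.03 -4.03]
```

View pics/w3.png

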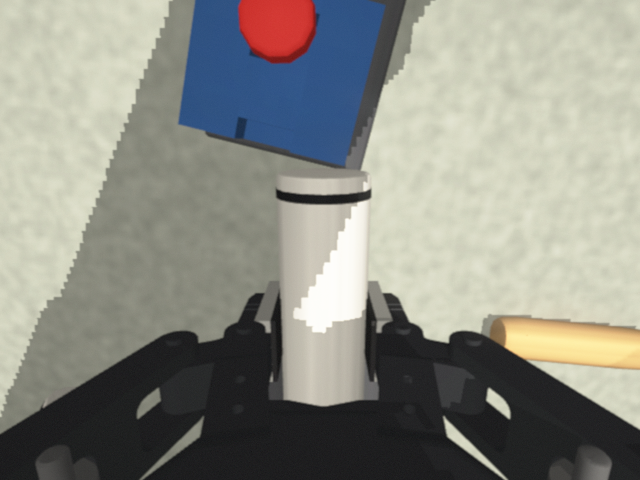

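View pics/s3.png

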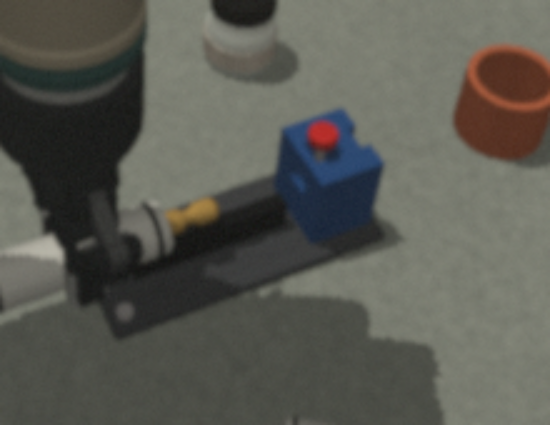

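The side crop shows the brass spigot fully out of the blue block. The barrel's rear end stops just short of the near dock, so I'll back off slightly and lift.

```bash
python3 -m crank '[[[-0.3,0,-0.3,0,0,0],[-0.2,0,-0.7,0,0,0],[0,0,-0.9,0,0,0],[0,0,-0.9,0,0,0],[0,0,-0.9,0,0,0],[0,0,-0.7,0,0,-0.5],[0,0,-0.3,0,0,-0.8],[0,0,0,0,0,-0.7],[0,0,0,0,0,0]]]' 1
python3 - <<'E'
from h import *
plan(468.2,187.8,170,195.8)
E
```

```text
clock: 7.75
eef_pos: [455.0, -172.5, 173.8]
tool_rot: [-3.139, -0.02, -2.858]
force: [-0.6, -0.1, -1.9]
width: 30.5
pos [ 455.  -172.5  173.8] rot [-3.139 -0.02  -2.858] shift now [-3.79 11.41  0.02]
turn units [-0.02 -0.19  0.08] shift after turn [-3.69 11.44  0.13]
```

```bash
python3 -m crank '[[[-0.3,0.9,0,0,-0.2,0],[-0.3,0.9,0,0,0,0],[-0.3,0.9,0,0,0,0],[-0.3,0.9,0,0,0,0],[-0.3,0.9,0,0,0,0],[-0.3,0.9,0,0,0,0],[-0.3,0.9,0,0,0,0],[-0.3,0.9,0,0,0,0],[-0.3,0.9,0,0,0,0],[-0.3,0.9,0,0,0,0],[-0.3,0.9,0,0,0,0],[0,0,0,0,0,0]]]' 1
python3 - <<'E'
from h import *
plan(468.2,187.8,130,195.8)
E
```

```text
clock: 8.75
eef_pos: [470.8, 153.1, 165.3]
tool_rot: [-3.141, -0.009, -2.892]
force: [0.5, 0.7, -2.1]
width: 30.5
pos [470.8 153.1 165.3] rot [-3.141 -0.009 -2.892] shift now [-0.21  1.14  1.17]
turn units [-0.01 -0.09 -0.25] shift after turn [-0.23  1.14  1.18]
```

```bash
python3 -m crank '[[[-0.1,0.6,0,0,-0.1,-0.3],[-0.1,0.5,0,0,0,0],[0,0.1,0,0,0,0],[0,0,0,0,0,0]]]' 1
python3 - <<'E'
from h import *
plan(468.2,187.8,130,195.8)
s=ctrl.read_state(); T=Ro.from_euler("xyz",s["tool_rot"]).as_matrix()
for n in ["wrist","top"]:
    p=shot(n,n+"4.png"); L=(world(p)-s["eef_pos"])@T
    C=p["color"].astype(int)
    m=(abs(L[...,1])<24)&(abs(L[...,0])<110)&(abs(L[...,2]+19)<26)
    P=L[m]; print(n,len(P), "x range",np.round(np.percentile(P[:,0],[0.3,99.7]),1))
    for q in range(-95,100,10):
        k=P[abs(P[:,0]-q)<5]
        if len(k)>15: print(q,len(k),"ymid",round((np.percentile(k[:,1],2)+np.percentile(k[:,1],98))/2,1),"wid",round(np.ptp(k[:,1]),0),"zmin",round(np.percentile(k[:,2],3),1))
E
```

```text
clock: 9.08
eef_pos: [465.2, 192.9, 162.1]
tool_rot: [-3.14, -0.005, -2.86]
force: [0.6, -0.4, -2.5]
width: 30.7
pos [465.2 192.9 162.1] rot [-3.14  -0.005 -2.86 ] shift now [-0.05 -0.19  1.07]
turn units [-0.01 -0.05  0.05] shift after turn [-0.05 -0.19  1.07]
wrist 24074 x range [-25.8  57.2]
-25 861 ymid 1.3 wid 31.0 zmin -32.4
-15 1931 ymid 1.3 wid 31.0 zmin -32.7
-5 2706 ymid 1.2 wid 35.0 zmin -40.0
5 3212 ymid -2.6 wid 43.0 zmin -42.3
15 4272 ymid 1.1 wid 48.0 zmin -43.3
25 2538 ymid 1.2 wid 31.0 zmin -33.7
35 2727 ymid 1.2 wid 31.0 zmin -34.1
45 2932 ymid 1.2 wid 31.0 zmin -34.5
55 2891 ymid 1.2 wid 31.0 zmin -34.5
top 585 x range [-87.3  56.3]
-85 30 ymid 1.0 wid 12.0 zmin -24.4
-75 35 ymid 1.1 wid 13.0 zmin -23.5
-65 32 ymid 1.1 wid 13.0 zmin -24.3
-55 45 ymid -2.8 wid 23.0 zmin -31.6
-45 48 ymid -6.4 wid 17.0 zmin -34.1
-35 22 ymid -11.2 wid 7.0 zmin -29.5
15 29 ymid -14.0 wid 19.0 zmin -43.9
25 74 ymid 0.1 wid 29.0 zmin -35.7
35 94 ymid 1.2 wid 31.0 zmin -37.2
45 97 ymid 1.1 wid 32.0 zmin -36.3
55 74 ymid 1.1 wid 31.0 zmin -35.9
```

View pics/wrist4.png

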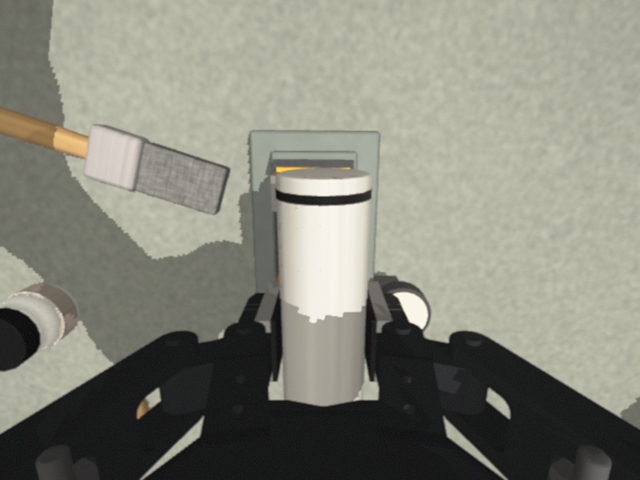

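The arbor is held level to about 0.026 rad, and its barrel centre is about 2 mm toward tool +x. I'll correct the tilt, aligning TCP to (470.4,188.4), yaw 195.8°.

```bash
python3 -m crank '[[[-0.15,-0.15,0.5,0,-0.3,0],[0,0,0.7,0,0,0],[0,0,0.5,0,0,0],[0,0,0.4,0,0,0],[0,0,0,0,0,0]]]' 1
python3 - <<'E'
from h import *
plan(470.4,188.4,80,195.8)
E
```

```text
clock: 9.6
eef_pos: [475.5, 181.0, 98.0]
tool_rot: [-3.136, 0.03, -2.874]
force: [0.9, 0.5, -1.9]
width: 30.6
pos [475.5 181.   98. ] rot [-3.136  0.03  -2.874] shift now [0.12 0.28 0.6 ]
turn units [-0.06  0.29 -0.08] shift after turn [0.1  0.28 0.6 ]
```

```bash
python3 -m crank '[[[0.15,0.3,0,-0.05,0,-0.1],[0,0,0.3,0,0,0],[0,0,0.3,0,0,0],[0,0,0,0,0,0],[0,0,0,0,0,0]]]' 1
python3 - <<'E'
from h import *
plan(470.4,188.4,68,195.8)
E
```

```text
clock: 10.02
eef_pos: [470.1, 186.6, 79.8]
tool_rot: [-3.14, 0.032, -2.868]
force: [0.1, 0.2, -1.7]
width: 30.1
pos [470.1 186.6  79.8] rot [-3.14   0.032 -2.868] shift now [-0.01  0.06  0.39]
turn units [-0.01  0.3  -0.02] shift after turn [-0.03  0.05  0.39]
```

```bash
python3 -m crank '[[[0,0.06,0.15,0,0,0],[0,0,0.2,0,0,0],[0,0,0.15,0,0,0],[0,0,0,0,0,0]]]' 1
python3 - <<'E'
from h import *
plan(470.4,188.4,58,195.8)
E
```

```text
clock: 10.35
eef_pos: [471.3, 189.0, 65.1]
tool_rot: [-3.14, 0.035, -2.868]
force: [-1.7, -1.1, 6.3]
width: 30.3
pos [471.3 189.   65.1] rot [-3.14   0.035 -2.868] shift now [ 0.04 -0.01  0.24]
turn units [-0.01  0.33 -0.02] shift after turn [ 0.03 -0.01  0.24]
```

```bash
python3 -m crank '[[[0,0,0.15,0,0,0],[0,0,0.15,0,0,0],[0,0,0,0,0,0],[0,0,0,0,0,0]]]' 1
python3 - <<'E'
from h import *
plan(470.4,188.4,58,195.8)
E
```

```text
clock: 10.68
eef_pos: [471.5, 188.6, 58.8]
tool_rot: [-3.139, 0.035, -2.868]
force: [-2.4, -0.7, 13.2]
width: 30.2
pos [471.5 188.6  58.8] rot [-3.139  0.035 -2.868] shift now [0.04 0.   0.03]
turn units [-0.02  0.33 -0.02] shift after turn [0.04 0.   0.03]
```

Run:
```python
from h import *
a=np.radians(15.8); ax=np.array([np.cos(a),np.sin(a)]); ay=np.array([-ax[1],ax[0]])
for n in ["wrist","top"]:
    p=shot(n); W=world(p); Q=W[...,:2]-[468.2,187.8]; X=Q@ax; Y=Q@ay; z=W[...,2]
    m=(abs(Y)<20)&(z>68)&(z<104)&(abs(X)<100)
    print(n,"x ends",np.round(np.percentile(X[m],[0.5,99.5]),1))
    for q in list(range(-55,-15,10))+list(range(25,90,10)):
        k=m&(abs(X-q)<5)
        if k.sum()>15: print(q,k.sum(),"ymid",round(np.percentile(Y[k],[2,98]).mean(),1),"top",round(np.percentile(z[k],95),1))
p=shot("side","s5.png"); cv2.imwrite("pics/s5c.png",cv2.resize(p["color"][120:240,180:320,::-1],None,fx=4,fy=4,interpolation=cv2.INTER_CUBIC))
print(ctrl.read_state()["force"],ctrl.read_state()["eef_pos"],ctrl.read_state()["torque"])
```

```text
wrist x ends [-54.3  36.8]
-55 2076 ymid 1.1 top 91.7
-45 3445 ymid 0.2 top 92.0
-35 3314 ymid 0.1 top 91.9
-25 2815 ymid 0.1 top 91.8
25 1358 ymid 1.2 top 91.6
35 360 ymid 0.1 top 80.7
45 25 ymid -0.4 top 71.9
top x ends [-53.2  90.1]
-55 36 ymid 0.9 top 93.0
-45 92 ymid -1.8 top 93.9
-35 93 ymid -0.6 top 94.5
-25 51 ymid -7.6 top 93.5
35 32 ymid -13.0 top 90.8
45 57 ymid -6.3 top 92.7
55 54 ymid 0.0 top 94.4
65 31 ymid 1.7 top 84.4
75 28 ymid 1.7 top 82.6
85 32 ymid 1.6 top 85.4
[-2.32034736 -1.07811851 12.01031291] [471.48302449 188.60886222  59.00713388] [-0.36205926  0.67810298  0.11758824]
```

View pics/s5c.png

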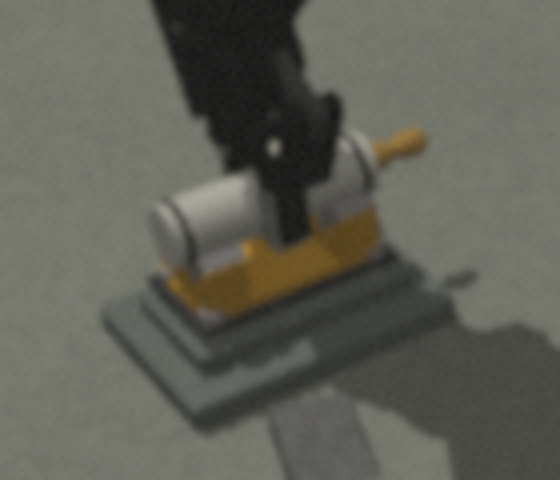

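```bash
python3 -m crank '[[[0,0,0.1,0,0,0],[0,0,0,0,0,0],[0,0,0,0,0,0]]]' 1 && python3 -c "
from h import *
plan(470.4,188.4,58,195.8); shot('top');s=ctrl.read_state();print(s['force'],s['eef_pos'],s['width'],abs(s['qd']).max())"
```

```text
clock: 11.08
eef_pos: [471.6, 188.4, 59.3]
tool_rot: [-3.139, 0.037, -2.868]
force: [-2.5, -2.0, 12.2]
width: 30.3
pos [471.6 188.4  59.3] rot [-3.139  0.037 -2.868] shift now [0.04 0.01 0.04]
turn units [-0.02  0.35 -0.02] shift after turn [0.04 0.01 0.04]
[-3.39176189 -1.72511996 11.86427953] [471.58097767 188.45848665  59.41102276] 30.205722726067744 0.003392562681543301
```

Zero rows relax the push because they re-anchor the pose, so I'll end on a pushing row.

```bash
python3 -m crank '[[[0,0,0.12,0,0,0],[0,0,0.12,0,0,0]]]' 1
python3 - <<'E'
from h import *
for i in range(4):
    p=shot("wrist"); s=ctrl.read_state(); print(np.round(s["force"],1),np.round(s["eef_pos"],1),round(float(abs(s["qd"]).max()),4))
a=np.radians(15.8); ax=np.array([np.cos(a),np.sin(a)]); W=world(p); Q=W[...,:2]-[468.2,187.8]; X=Q@ax; Y=Q@[-ax[1],ax[0]]; z=W[...,2]
for q in (-50,-40,-30,-20,20,25):
    k=(abs(X-q)<5)&(abs(Y)<6)&(z<110)&(z>68)
    print(q,round(np.percentile(z[k],90),1))
E
```

```text
clock: 11.3
eef_pos: [471.9, 188.4, 55.3]
tool_rot: [-3.139, 0.038, -2.868]
force: [-8.0, -2.0, 47.4]
width: 30.6
[-6.7 -1.6 24.8] [471.8 188.4  55.6] 0.0155
[-5.6 -2.1 23.5] [471.7 188.5  55.6] 0.0034
[-5.4 -0.9 23.8] [471.7 188.4  55.6] 0.0025
[-5.5 -2.  24.1] [471.7 188.4  55.6] 0.0012
-50 88.9
-40 88.9
-30 88.8
-20 88.8
20 88.6
25 88.6
```

```bash
python3 -c "
from h import *
print(ctrl.finish_job()); s=ctrl.read_state(); print(s['force'],s['eef_pos'],s['width'])"
```

```text
the job is handed in; nothing more can be done
None
the job is handed in; nothing more can be done
```

I pulled the larger arbor straight out of the far dock and laid its barrel in the yellow V. I handed in at about 11.5 s with the gripper still closed on it and pressing down. The hand-in gave no verdict.

**Last checks:**
- **Clear of the dock:** the side picture showed the spigot fully out of the socket before I lifted. The pull took about 13 N at the catch.
- **Seating:** the barrel was about 0.5 mm from the middle along the V. It was roughly 0 to 1 mm off across it and level to within 1 mm over its length. These come from just before the final push, except the level, which I checked again after it.
- **Press depth:** the barrel's top was at about 89 mm against 101 mm with the V up. That puts the V on or close to its 12 mm stop, deeper than the 9 to 10 mm I aimed for.
- **Force and grip:** the wrist force held steady at about 24 N, and the fingers stood at about 30.6 mm on the 32 mm barrel.

**Disagreements and gaps:**
- **Force spike:** the last push peaked at 47 N at the wrist as the V met its stop, then settled. This is below the 120 N wrist limit.
- **Camera mismatch:** before that final push, the top camera put the barrel about 2 mm higher than the wrist camera did.
- **Not measured:** I could not measure the force on each V side separately. I also did not re-measure the bystanders at the end, though I kept clear of them and saw no unexpected contact forces.

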